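# Clamp a lead seal in the coin holder board

## Task

Take the lead seal disc out of the enamel dish and lay it flat on the seat of the steel holder board, between the two jaws. Then hold the T-handle and turn it clockwise until its resistance rises and shows that the seal is clamped firmly, but stop before the soft lead is crushed, and let go. Do not drop the seal, and leave the other things on the desk where they are.

Things in the scene. Friction and masses are not known exactly. Their poses are not given: they have to be found in the camera images.
- seal: Dull grey lead disc, 38 mm in diameter, 10 mm thick, 128 g (may vary by 15 %), with a small raised cross on top; it starts lying flat in the dish. Origin at the centre of its underside, z up. It is soft: it is firmly clamped from 10 N of jaw force, and crushed above 22 N.
- dish: Fixed round white enamel dish with a blue rim, 154 mm across outside; its flat inner floor is 132 mm across and 4 mm above the desk, its rim 12 mm above the desk (13.5 mm with the blue bead). Origin at its centre, at desk height.
- board: Fixed steel board with a clamp: plate 210 mm (x) by 100 mm (y), its top (the bed) 16 mm above the desk. Origin under its centre. From -x to +x: dark steel stop, seat (x = -45 mm), brass jaw, green housing (60 by 64 mm, top 46 mm above the desk, centred at x = 45 mm) with the T-handle on top. Nothing stands beside the seat in +y and -y: fingers can reach down there.
- jaw: Brass jaw, 40 mm wide in y, 15 mm high. Origin at the middle of its face, at bed height; the face looks along the board's -x, to the seat. Turning the handle clockwise moves it along -x by 10 mm per rad, through a spring: once the seal is against the stop the jaw stands and the clamp force grows by 55 to 75 N per rad. With the handle at 0 the face is 24 mm from the seat centre.
- seat (a point): Centre of the seat, on the bed (16 mm above the desk), a dark patch 52 by 44 mm. Axes as the board's: x from stop to jaw, z up. The stop is a block 40 mm wide in y and 15 mm high; its face lies 21 to 27.5 mm from the seat centre on the -x side, set anew each time and not reported, and stays put when pressed. The jaw pushes the seal along -x against it (by 9 mm at most).
- handle_grip (a point): Centre of the T-handle's crossbar, on the vertical turning axis, 74 mm above the desk. The frame turns with the handle: x along the bar, z up. The bar is 60 mm long (75 mm with its brass end knobs), 10 mm wide, 14 mm high (67 to 81 mm above the desk). Grip it across its middle from above; its centre is 28 mm above the housing.
- handle (a joint): Turn of the T-handle in rad, 0 to 2.2, growing clockwise seen from above (the bar's yaw falls); starts at 0 to 0.1. Free turning takes a steady 0.28 N m (less is felt when stopped and holding); from where the seal meets the stop (anywhere from 0.65 to 1.4 rad) it rises by 0.010 N m per N of clamp force (+0.10 N m at 10 N, +0.22 N m at 22 N). It stays where it is left.
- button_a: Loose tarnished brass button, 26 mm across, 8 mm high, between the dish and the board. Origin under its centre. Bystander: leave alone.
- button_b: A second button like button_a. Bystander: leave alone.
- loupe: Loupe lying flat: dark metal ring 52 mm across, 10 mm high, with a brown horn handle that reaches 110 mm from the ring's centre along x. Origin under the ring's centre; towards the back of the desk. Bystander: leave alone.
- weight: Brass balance weight, 28 mm across, 36 mm tall, towards the back. Origin under its centre. Bystander: leave alone.
- capsule: Round coin capsule, 44 mm across, 8 mm high, towards the back. Origin under its centre. Bystander: leave alone.
- cardbox: Small cardboard box, 60 by 85 mm, 40 mm high, towards the back. Origin under its centre. Bystander: leave alone.
There are look-alikes about, which are no part of the job. What is shaped like the seal but orange or pink is not meant.

How it is judged:
On the way, in this order (a step that is already met when the one before it is completed fails the run):
1. the seal lies flat on the seat between the jaws, let go, not yet clamped (z of seal in the frame of seat between -0.003 and 0.003 m and angle between seal's own z axis and vertical below 0.1 rad and y of seal in the frame of seat between -0.012 and 0.012 m and horizontal distance between seal and seat below 0.016 m and contact force between jaw and seal below 3 N and contact force between the fingers and seal below 0.2 N), for 0.2 s.
2. the jaw presses the seal with at least 10 N (z of seal in the frame of seat between -0.003 and 0.003 m and angle between seal's own z axis and vertical below 0.1 rad and y of seal in the frame of seat between -0.012 and 0.012 m and horizontal distance between seal and seat below 0.016 m and contact force between jaw and seal above 10 N), for 0.2 s.
At the end, for the whole second after the job is handed in: The seal lies flat on the bed (within 3 mm in height and 0.1 rad of tilt), within 12 mm of the seat centre line sideways and 16 mm of the seat centre, at rest, clamped by the jaw with 10 to 22 N; the handle stands still (all of step 2 and contact force between jaw and seal below 22 N and linear speed of seal below 0.02 m/s and velocity of joint handle between -0.05 and 0.05 rad/s); the robot touches nothing.
It fails at once if the jaw presses the seal with more than 22 N (the lead is crushed) (contact force between jaw and seal above 22 N).
It fails at once if the seal is dropped or thrown (moves at more than 0.45 m/s while not held) (linear speed of seal above 0.45 m/s and contact force between the fingers and seal below 0.2 N).
It fails at once if a bystander (button, loupe, weight, capsule or card box) is moved by more than 20 mm (distance of any of button_a, button_b, loupe, weight, capsule, cardbox from where it was at the start of the episode above 0.02 m).
It also fails if it takes over 72 s, if anything falls off the work surface, if the arm or the gripper's body presses on something with over 40 N, if the wrist force passes 120 N, or if a joint passes its speed limit or range.

## Robot

A 7-joint arm with a two-finger parallel gripper is mounted at the origin on the work surface. World frame = base frame: x ahead of the robot, y to its left, z up, the work surface at z = 0. Lengths are in m, angles in rad, forces in N, time in s.
With the tool pointing down it reaches from about 0.425 to 0.925 m from the base axis. Payload 6.8 kg.
Tool frame: the origin (TCP) lies midway between the tips of the shut fingers; the grasp point (between the pads) lies 19 mm behind it (grip_point_offset is the z of the grasp point in the tool frame, in m); z points along the fingers, y is the line along which they close (so a half turn about z gives the same grasp; the last joint's range is limited). The gripper opens to 85 mm and grips with 20 to 120 N. Pads are 22 mm wide; open, the fingers measure 114 mm over their backs; the gripper's body (76 mm by 85 mm) begins 54 mm behind the grasp point. The pads swing forward as they close: fully open they stand 13 mm farther back than shut.
Start: joints at [1.122, 0.477, 0.022, 1.555, -0.011, 1.109, -0.083], TCP at [0.226, -0.636, 0.231] pointing down, gripper open.
Joint ranges: [-2.96, 2.96], [-0.34, 2.1], [-1.41, 1.46], [0.24, 2.44], [-1.37, 4.51], [0.17, 1.92], [-2.96, 2.96]. Speed limits (rad/s): [2.39, 2.39, 3.14, 3.14, 3.14, 3.14, 3.14].

## Interface

Orientations are given as a rotation vector (axis times angle).
In Python, from bench import get_obs, grab_frame, calibration, hand_in, grip_point_offset gives the robot as it stands.
- The arm moves only by the shell command python3 -m pendant 'ROWS' [OPENING] [FORCE]. ROWS is a JSON object of lists of equal length, an entry for each row: "translation": the shift along the world's x, y, z in units of 25 mm (1.0 is 25 mm), a list of three; "delta_rot": the turn, a rotation vector about the world's x, y, z in units of 5 degrees (1.0 is 5 degrees), a list of three. In form: {"translation": [[dx, dy, dz], ...], "delta_rot": [[rx, ry, rz], ...]}. A call has 1 to 12 rows; each row is the pose to reach, as a shift and turn from the pose commanded when the call began; what a row does not reach only later rows make up. A row lasts 1/8 s, in which the tool goes at most 62.5 mm and 10.7 degrees, less where a joint would pass 70% of its speed; a pose out of reach is approached as far as the arm can. A call with a gripper value outside its range is refused whole. OPENING is the opening, from 0 (shut) to 1 (fully open), set as the call begins (- or left out, the last holds). The fingers move at their own pace and stop on an object; FORCE is the grip in N (left out, the last holds). Time passes only in rows, so rows that repeat a pose let the fingers close. It gives the time, the measured TCP pose, the force, the opening and the grip force at its end, in the units of the state.
- get_obs(): the state, without advancing time (a new reading comes with each control period).
- grab_frame(name): name is "scene" or "side" or "wrist"; returns (picture, depth): 384x512x3 uint8, red, green, blue; 384x512 float32, m along the optical axis (not along the pixel's ray), 0 where there is no reading.
- calibration(name): a dict with "K" (3x3 intrinsics, pixels), "rvec" (rotation vector, rad) and "tvec" (3), from world to camera coordinates, as OpenCV has them. Camera axes: x right, y down, z forward; pixel columns grow to the right and rows downward; lengths in m; the calibration is good to about 2 mm. A picture is of the moment at which its call begins: read the wrist's pose just before it. calibration takes no time and is no camera call; for the wrist camera it gives the pose at the moment of the call.
- hand_in(): hands the job in; it is judged then, once.
The state is a dict: "clock": time; "joints": joint angles; "qvel": joint speeds; "tau": joint torques, N m; "tcp_pos": TCP position; "orientation": TCP orientation; "contact_force": force on the tool from outside, world axes, zero at the start; "moment": the same for the moment, N m; "grip_width": finger opening in m; "gripper_force": force on a finger pad.
Only numpy, scipy, OpenCV 4.12 (cv2) and the standard library are available. Lean on these libraries where they do the work, as an engineer would, in place of code of your own. Each camera call takes 0.05 s, during which the arm holds its last target. There are 200 camera calls.

## Working session

There is one attempt and no reset: what is moved stays moved. The work goes in short steps, Python scripts to look and compute and a shell command to move; the robot and the scene stay as the last step left them, time stands still between calls to the robot, and variables do not carry over. Pictures are saved under pics/ and viewed, at most 10 in all, crops included, and the job is handed in when it is done.

```bash
mkdir -p pics; ls; cat > h.py <<'E'
import numpy as np, cv2, json
from bench import get_obs, grab_frame, calibration, hand_in, grip_point_offset
def save(n,img): cv2.imwrite('pics/'+n+'.png',cv2.cvtColor(img,cv2.COLOR_RGB2BGR))
def ray(cal,uv,z):
    K=np.array(cal['K']);R=cv2.Rodrigues(np.array(cal['rvec'],float))[0];t=np.array(cal['tvec'],float).ravel()
    uv=np.atleast_2d(np.array(uv,float)); d=np.c_[uv,np.ones(len(uv))]@np.linalg.inv(K).T@R
    c=-R.T@t; return c+d*((z-c[2])/d[:,2])[:,None]
def proj(cal,p):
    return cv2.projectPoints(np.atleast_2d(np.array(p,float)),np.array(cal['rvec'],float),np.array(cal['tvec'],float),np.array(cal['K'],float),None)[0][:,0]
E
python3 - <<'E'
from h import *
np.set_printoptions(precision=4,suppress=True)
o=get_obs()
for k in o: print(k,o[k])
print(grip_point_offset)
for n in ('scene','side'):
    p,d=grab_frame(n); save(n+'0',p); np.savez('pics/'+n+'0.npz',p=p,d=d)
    c=calibration(n); print(n,c)
E
```

```text
pics
clock 0.0
joints [ 1.1219  0.4778  0.0223  1.5564 -0.0115  1.1093 -0.0831]
qvel [ 0.0004  0.001  -0.0013  0.0008 -0.     -0.0002  0.0017]
tau [ -0.0008 -59.6442   1.6074 -28.119    0.0124   0.0095   0.    ]
tcp_pos [ 0.2255 -0.6356  0.2303]
orientation [-3.0944 -0.5326  0.0006]
contact_force [ 0.3946 -0.2146 -0.0887]
moment [ 0.0057  0.0033 -0.0138]
gripper_force 0.0
grip_width 0.0854608260635638
-0.0187
scene {'K': array([[356.7886,   0.    , 254.4999],
       [  0.    , 356.7886, 199.0949],
       [  0.    ,   0.    ,   1.    ]]), 'rvec': array([ 1.4975,  1.7083, -1.0038]), 'tvec': array([ 0.1122, -0.2051,  1.3054])}
side {'K': array([[425.4516,   0.    , 250.5028],
       [  0.    , 425.4516, 196.2319],
       [  0.    ,   0.    ,   1.    ]]), 'rvec': array([ 0.3255, -2.6798,  1.4062]), 'tvec': array([0.5395, 0.1736, 0.7398])}
```

View pics/scene0.png

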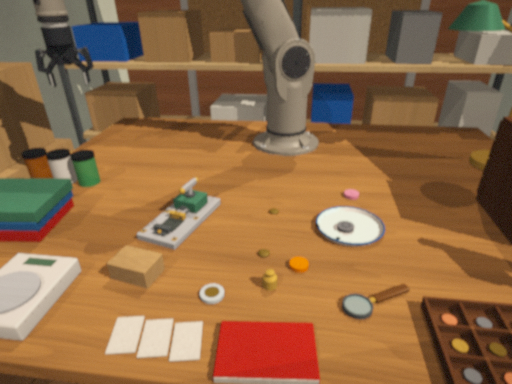

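View pics/side0.png

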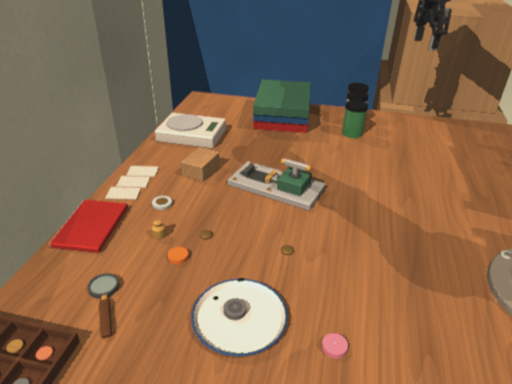

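The scene picture shows the robot at the far side. The dish is at (349,226), and the board runs from the housing at (190,200) to the stop end at (150,235). The side picture shows the dish at (240,316) and the board at (277,184).

Things that could be taken for the seal (scene pixels):
- Grey disc in the dish (345,227): chosen, because it is grey and lies in the dish.
- Orange disc (298,264).
- Pink disc (351,194).
- Tray discs (484,323) and (472,374).
- Capsule (211,294).

```bash
python3 - <<'E'
from h import *
np.set_printoptions(precision=4,suppress=True)
s=np.load('pics/side0.npz')['p'];c=np.load('pics/scene0.npz')['p']
a=cv2.resize(s[270:360,180:300],(480,360),interpolation=cv2.INTER_CUBIC)
b=cv2.resize(s[145:215,220:335],(0,0),fx=4,fy=4,interpolation=cv2.INTER_CUBIC)
e=np.zeros((640-40,480,3),np.uint8)
cv=np.zeros((360,480+0,3),np.uint8)
W=np.zeros((360,0,3),np.uint8)
pad=lambda i:np.vstack([i,np.zeros((360-i.shape[0],i.shape[1],3),np.uint8)])
save('crop1',cv2.resize(np.hstack([pad(a),pad(b)]),(0,0),fx=.84,fy=.84))
for n,img,roi,sr in(('scene',c,(300,195,400,260),(330,218,360,236)),('side',s,(180,270,300,360),(218,293,255,323))):
    cal=calibration(n); hsv=cv2.cvtColor(img,cv2.COLOR_RGB2HSV)
    x0,y0,x1,y1=roi; m=np.zeros(img.shape[:2],np.uint8)
    m[y0:y1,x0:x1]=((hsv[...,1]<70)&(hsv[...,2]>130))[y0:y1,x0:x1]*255
    ct=max(cv2.findContours(m,0,2)[0],key=cv2.contourArea); el=cv2.fitEllipse(cv2.convexHull(ct)); print(n,'dish',el,ray(cal,el[0],.008))
    x0,y0,x1,y1=sr; m[:]=0; m[y0:y1,x0:x1]=(hsv[...,2]<140)[y0:y1,x0:x1]*255
    ct=max(cv2.findContours(m,0,2)[0],key=cv2.contourArea); el=cv2.fitEllipse(cv2.convexHull(ct)); print(' seal',el,ray(cal,el[0],.010))
    g=cv2.inRange(hsv,(60,80,30),(95,255,255)); roi=(150,170,230,230) if n=='scene' else (270,155,325,200)
    x0,y0,x1,y1=roi; m[:]=0;m[y0:y1,x0:x1]=g[y0:y1,x0:x1]
    ct=max(cv2.findContours(m,0,2)[0],key=cv2.contourArea); print(' green',cv2.boundingRect(ct),ray(cal,cv2.minAreaRect(ct)[0],.04))
    roi=(130,180,230,255) if n=='scene' else (222,150,332,210)
    x0,y0,x1,y1=roi; m[:]=0;m[y0:y1,x0:x1]=((hsv[...,1]<60)&(hsv[...,2]>90))[y0:y1,x0:x1]*255
    ct=max(cv2.findContours(m,0,2)[0],key=cv2.contourArea); q=cv2.boxPoints(cv2.minAreaRect(ct)); ap=cv2.approxPolyDP(cv2.convexHull(ct),5,True)[:,0]; print(' board',ap.tolist(),'\n',ray(cal,ap,.016)[:,:2])
E
```

```text
scene dish ((350.3506164550781, 225.06103515625), (37.54603576660156, 69.44902801513672), 100.72529602050781) [[0.5279 0.1854 0.008 ]]
 seal ((344.6468505859375, 227.08657836914062), (9.57802677154541, 15.191530227661133), 92.52960205078125) [[0.5408 0.1713 0.01  ]]
 green (174, 192, 32, 19) [[ 0.5158 -0.1996  0.04  ]]
 board [[219, 199], [174, 248], [137, 236], [173, 204]] 
 [[ 0.4573 -0.1412]
 [ 0.6699 -0.1887]
 [ 0.6383 -0.2846]
 [ 0.4955 -0.2518]]
side dish ((239.5517578125, 315.89349365234375), (74.11308288574219, 91.23072814941406), 89.24539184570312) [[0.529  0.1838 0.008 ]]
 seal ((235.0347137451172, 308.8660888671875), (20.532306671142578, 23.595788955688477), 82.65022277832031) [[0.5394 0.1733 0.01  ]]
 green (278, 169, 32, 25) [[ 0.5011 -0.1886  0.04  ]]
 board [[324, 186], [308, 209], [228, 180], [247, 162]] 
 [[ 0.4326 -0.2221]
 [ 0.4575 -0.1228]
 [ 0.6554 -0.1909]
 [ 0.6322 -0.2842]]
```

View pics/crop1.png

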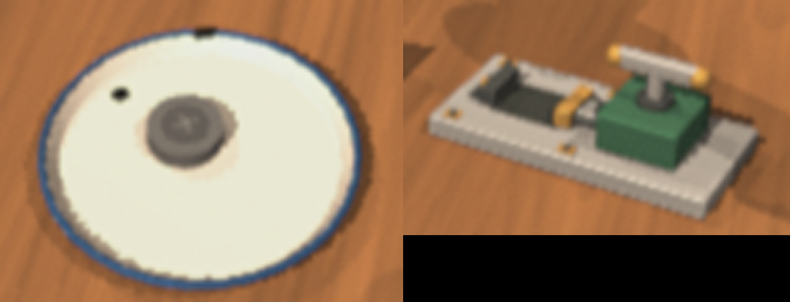

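The close crop confirms the choice: the grey disc with a cross in the dish is the seal. It lies at about (0.540, 0.172), and the two views agree to 2 mm. The board's centre is about (0.545, -0.208) with its x axis at about 162°. I'll stop above the board first for a close look.

```bash
python3 -m pendant '{"translation":[[12.8,17.1,2],[12.8,17.1,2],[12.8,17.1,2],[12.8,17.1,2],[12.8,17.1,2],[12.8,17.1,2],[12.8,17.1,2],[12.8,17.1,2],[12.8,17.1,2],[12.8,17.1,2],[12.8,17.1,2],[12.8,17.1,2]],"delta_rot":[[0,0,-7.5],[0,0,-7.5],[0,0,-7.5],[0,0,-7.5],[0,0,-7.5],[0,0,-7.5],[0,0,-7.5],[0,0,-7.5],[0,0,-7.5],[0,0,-7.5],[0,0,-7.5],[0,0,-7.5]]}' 0.65 40
python3 - <<'E'
from h import *
c=calibration('wrist');p,d=grab_frame('wrist');save('w1',p);np.savez('pics/w1.npz',p=p,d=d,**{k:c[k] for k in c})
o=get_obs();print(o['tcp_pos'],o['orientation'],o['grip_width'],c)
E
```

```text
clock: 1.6
tcp_pos: [0.5446, -0.2103, 0.281]
orientation: [3.102, -0.495, -0.001]
contact_force: [-0.3, -1.2, 0.6]
grip_width: 0.0556
gripper_force: 0.0
[ 0.54468541 -0.21021669  0.28112062] [ 3.10191854e+00 -4.94733364e-01 -9.25576979e-04] 0.05555816197500478 {'K': array([[295.33529257,   0.        , 265.10472013],
       [  0.        , 295.33529257, 192.13176766],
       [  0.        ,   0.        ,   1.        ]]), 'rvec': array([-1.74252849,  2.40358844,  0.31822205]), 'tvec': array([-0.03248832,  0.5155674 ,  0.57690616])}
```

View pics/w1.png

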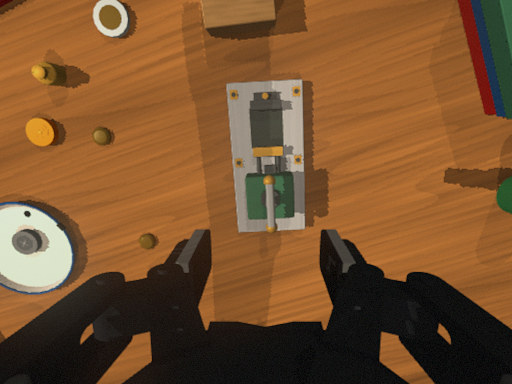

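The wrist picture shows the board with corners at (228,82), (302,80), (305,229) and (239,232). The stop is at (266,101), the seat patch at (267,128), the jaw at (268,152), and the bar knobs at (268,181) and (271,228).

```bash
python3 - <<'E'
from h import *
np.set_printoptions(precision=4,suppress=True)
z=np.load('pics/w1.npz');p=z['p'];c={k:z[k] for k in('K','rvec','tvec')}
hsv=cv2.cvtColor(p,cv2.COLOR_RGB2HSV)
m=np.zeros(p.shape[:2],np.uint8);m[70:240,215:315]=((hsv[...,1]<50)&(hsv[...,2]>100))[70:240,215:315]*255
ct=max(cv2.findContours(m,0,2)[0],key=cv2.contourArea);h=cv2.convexHull(ct)
P=ray(c,h[:,0].astype(float),.016)[:,:2].astype(np.float32)
r=cv2.minAreaRect(P);B=cv2.boxPoints(r);print('board rect',r,'\n',B)
k=hsv[...,0];kn=cv2.inRange(hsv,(10,140,90),(30,255,255));kn[:170]=0;kn[240:]=0;kn[:,:255]=0;kn[:,285:]=0
n,l,st,ce=cv2.connectedComponentsWithStats(kn);print(st,ce)
kk=[ce[i] for i in range(1,n) if st[i,4]>15]
K3=ray(c,np.array(kk),.074);print('knobs',K3, 'mid',K3.mean(0),'len',np.linalg.norm(K3[0]-K3[-1]),'yaw',np.degrees(np.arctan2(*(K3[0]-K3[-1])[[1,0]])))
dk=((hsv[...,2]<75)&(m==0)).astype(np.uint8)*255
w=np.zeros_like(dk);w[104:150,245:290]=dk[104:150,245:290];ys,xs=np.nonzero(w);print('patch',xs.min(),xs.max(),ys.min(),ys.max())
print('pts',ray(c,[[267,128]],.016),'jawface/stop',ray(c,[[267,147],[266,108]],.031))
# seal, from far
m=np.zeros_like(m);m[225:258,8:45]=(hsv[...,2]<150)[225:258,8:45]*255
ct=max(cv2.findContours(m,0,2)[0],key=cv2.contourArea);e=cv2.fitEllipse(ct);print('seal',e,ray(c,e[0],.012))
R=cv2.Rodrigues(get_obs()['orientation'])[0];print('tool y yaw',np.degrees(np.arctan2(R[1,1],R[0,1])))
E
```

```text
board rect ((0.5431925654411316, -0.216115340590477), (0.09794685989618301, 0.2073925882577896), 74.90896606445312) 
 [[ 0.4303 -0.2364]
 [ 0.6306 -0.2904]
 [ 0.6561 -0.1958]
 [ 0.4558 -0.1418]]
[[     0      0    512    384 196235]
 [   263    175     12      9     80]
 [   255    226     30     14    293]] [[255.4731 191.4409]
 [268.5375 179.4875]
 [269.9693 234.3788]]
knobs [[ 0.5303 -0.2119  0.074 ]
 [ 0.4618 -0.1916  0.074 ]] mid [ 0.4961 -0.2017  0.074 ] len 0.07147421658207674 yaw -16.475543491407983
patch 250 282 104 146
pts [[ 0.5859 -0.2284  0.016 ]] jawface/stop [[ 0.5633 -0.221   0.031 ]
 [ 0.6107 -0.2351  0.031 ]]
seal ((27.398984909057617, 240.95001220703125), (24.290019989013672, 30.377140045166016), 89.2925033569336) [[0.5396 0.1658 0.012 ]]
tool y yaw -108.12386001511472
```

Board centre is (0.543, -0.216) at yaw 165°, so the seat is at (0.5866, -0.228) and the handle axis at about (0.499, -0.204). The measured board is 207 x 98 mm, which fits the given size. Next I go above the seal.

```bash
python3 -m pendant '{"translation":[[-0.2,15.2,-5],[-0.2,15.2,-5],[-0.2,15.2,-5],[-0.2,15.2,-5],[-0.2,15.2,-5],[-0.2,15.2,-5],[-0.2,15.2,-5],[-0.2,15.2,-5],[-0.2,15.2,-5],[-0.2,15.2,-5]],"delta_rot":[[0,0,0.6],[0,0,0.6],[0,0,0.6],[0,0,0.6],[0,0,0.6],[0,0,0.6],[0,0,0.6],[0,0,0.6],[0,0,0.6],[0,0,0.6]]}'
python3 - <<'E'
from h import *
np.set_printoptions(precision=4,suppress=True)
c=calibration('wrist');p,d=grab_frame('wrist');save('w2',p);np.savez('pics/w2.npz',p=p,d=d,**{k:c[k] for k in c})
o=get_obs();print(o['tcp_pos'],o['orientation'],o['grip_width'],proj(c,[[.540,.170,.014]]))
uv=proj(c,[[.540,.170,.014]])[0].astype(int)
hsv=cv2.cvtColor(p,cv2.COLOR_RGB2HSV);m=np.zeros(p.shape[:2],np.uint8)
y0,x0=max(uv[1]-50,0),max(uv[0]-50,0)
m[y0:uv[1]+50,x0:uv[0]+50]=(hsv[...,2]<150)[y0:uv[1]+50,x0:uv[0]+50]*255
for ct in sorted(cv2.findContours(m,0,2)[0],key=cv2.contourArea)[-2:]:
    if len(ct)>5:
        e=cv2.fitEllipse(cv2.convexHull(ct));print(e,ray(c,e[0],.011))
E
```

```text
clock: 2.9
tcp_pos: [0.5413, 0.1691, 0.1568]
orientation: [3.114, -0.414, 0.001]
contact_force: [-0.2, 0.6, -1.1]
grip_width: 0.0556
gripper_force: 0.0
[0.5412 0.1695 0.1568] [ 3.1139 -0.4137  0.0014] 0.05493877802695535 [[263.0344 182.4985]]Traceback (most recent call last):
  File "<stdin>", line 11, in <module>
cv2.error: OpenCV(4.12.0) /io/opencv/modules/imgproc/src/shapedescr.cpp:361: error: (-201:Incorrect size of input array) There should be at least 5 points to fit the ellipse in function 'fitEllipseNoDirect'
```

View pics/w2.png

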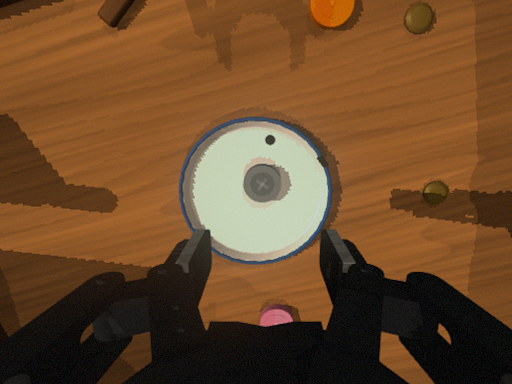

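The wrist picture shows the seal's cross centre at (262,183), 1 px from my projection, so the position holds. Before descending I'll read the fingertip height from depth.

```bash
python3 - <<'E'
from h import *
z=np.load('pics/w2.npz');d=z['d'];K=z['K'];R=cv2.Rodrigues(z['rvec'])[0];t=z['tvec']
v,u=np.mgrid[225:330,140:390];D=d[225:330,140:390];ok=(D>0.02)&(D<.25)
P=np.stack([(u-K[0,2])*D/K[0,0],(v-K[1,2])*D/K[1,1],D],-1)[ok];W=(P-t)@R
s=W[W[:,2]>.06]; 
for side in (0,1):
    q=s[(u[ok][W[:,2]>.06]>265)==side]; print(side,len(q),np.percentile(q[:,2],[0,1,5]),q[q[:,2]<np.percentile(q[:,2],3)].mean(0))
E
```

```text
0 5613 [0.1595903  0.16367773 0.17036714] [0.55066902 0.19488837 0.16437604]
1 5506 [0.15973784 0.16368489 0.1703881 ] [0.53550973 0.13914957 0.16437841]
```

```bash
python3 -m pendant '{"translation":[[-0.05,0,-2.4],[-0.05,0,-4.4],[-0.05,0,-5.4],[-0.05,0,-5.7],[-0.05,0,-5.7],[-0.05,0,-5.7]],"delta_rot":[[0,0,0],[0,0,0],[0,0,0],[0,0,0],[0,0,0],[0,0,0]]}'
```

```text
clock: 3.7
tcp_pos: [0.5405, 0.1715, 0.0152]
orientation: [-3.114, 0.41, -0.004]
contact_force: [0.0, 0.5, 0.3]
grip_width: 0.0555
gripper_force: 0.0
```

```bash
python3 -m pendant '{"translation":[[0,-0.04,-0.25],[0,-0.04,-0.43],[0,-0.04,-0.43],[0,-0.04,-0.43]],"delta_rot":[[0,0,0],[0,0,0],[0,0,0],[0,0,0]]}'
python3 -m pendant '{"translation":[[0,0,0],[0,0,0],[0,0,0],[0,0,0],[0,0,0],[0,0,0],[0,0,0],[0,0,0]],"delta_rot":[[0,0,0],[0,0,0],[0,0,0],[0,0,0],[0,0,0],[0,0,0],[0,0,0],[0,0,0]]}' 0.3 40
```

```text
clock: 4.2
tcp_pos: [0.5393, 0.1704, 0.003]
orientation: [3.115, -0.409, -0.0]
contact_force: [0.5, 0.2, -0.9]
grip_width: 0.0554
gripper_force: 0.0
clock: 5.2
tcp_pos: [0.5396, 0.1706, 0.0035]
orientation: [-3.114, 0.409, -0.001]
contact_force: [-0.9, 0.3, 5.3]
grip_width: 0.0362
gripper_force: 39.6
```

```bash
python3 -m pendant '{"translation":[[0,0,0.3],[0,0,1],[0,0,2],[0,0,3],[0,0,4],[0,0,4],[0,0,4]],"delta_rot":[[0,0,0],[0,0,0],[0,0,0],[0,0,0],[0,0,0],[0,0,0],[0,0,0]]}'
python3 - <<'E'
from h import *
c=calibration('wrist');p,d=grab_frame('wrist');np.savez('pics/w3.npz',p=p,d=d,**c)
p2,_=grab_frame('side');save('w3',np.hstack([p[150:384,120:400],cv2.resize(p2[225:345,150:300],(292,234))]))
o=get_obs();print(o['tcp_pos'],o['grip_width'],o['gripper_force'],o['contact_force'],proj(c,[o['tcp_pos']]))
E
```

```text
clock: 6.08
tcp_pos: [0.539, 0.17, 0.1028]
orientation: [3.114, -0.41, -0.001]
contact_force: [-0.2, -0.0, -2.0]
grip_width: 0.0357
gripper_force: 40.2
[0.53860563 0.16992401 0.10210946] 0.03597379520590475 40.15341281890869 [ 0.18966372 -1.42863434 -1.24177522] [[262.71320691 242.41270928]]
```

View pics/w3.png

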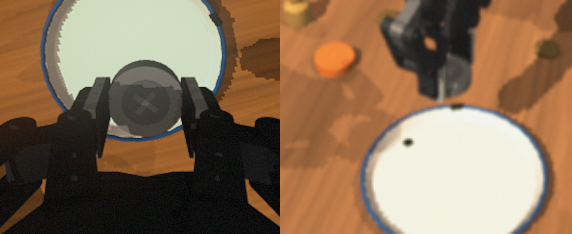

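The seal is held between the pads: disc centre at full-image (265,253), and the dish is empty in the side view. I'll check its tilt and its offset from the TCP using depth.

```bash
python3 - <<'E'
from h import *
np.set_printoptions(precision=4,suppress=True)
z=np.load('pics/w3.npz');d=z['d'];K=z['K'];R=cv2.Rodrigues(z['rvec'])[0];t=z['tvec']
v,u=np.mgrid[205:292,225:305];D=d[205:292,225:305]
W=(np.stack([(u-K[0,2])*D/K[0,0],(v-K[1,2])*D/K[1,1],D],-1)-t)@R
for r in range(0,87,6): print(205+r,W[r,40],end=' ')
m=((u-265)**2+(v-253)**2<22**2);q=W[m];q=q[abs(q[:,2]-np.median(q[:,2]))<.006]
c=q.mean(0);n=np.linalg.svd(q-c)[2][2];n*=np.sign(n[2]);print('\nn',n,'tilt',np.degrees(np.arccos(n[2])),c,np.median(q[:,2]))
gray=cv2.cvtColor(z['p'],cv2.COLOR_RGB2GRAY)
s=W[(W[...,2]>c[2]-.0025)&(W[...,2]<c[2]+.003)&(abs(W[...,0]-c[0])<.03)&(abs(W[...,1]-c[1])<.03)]
print(s.min(0),s.max(0))
E
```

```text
205 [0.5277 0.1715 0.0032] 211 [0.5556 0.1642 0.1039] 217 [0.5552 0.1643 0.1116] 223 [0.5528 0.1649 0.1129] 229 [0.5492 0.1659 0.1114] 235 [0.5464 0.1666 0.1119] 241 [0.5434 0.1674 0.1118] 247 [0.5404 0.1682 0.1122] 253 [0.5369 0.1692 0.1112] 259 [0.5342 0.1699 0.1122] 265 [0.5309 0.1708 0.1119] 271 [0.5276 0.1716 0.1117] 277 [0.5237 0.1727 0.1106] 283 [0.5214 0.1733 0.1124] 289 [0.4537 0.1913 0.0108] 
n [-0.0039  0.0006  1.    ] tilt 0.22541595638726397 [0.5374 0.169  0.1123] 0.11234327054461601
[0.5183 0.1478 0.1099] [0.5564 0.1891 0.1153]
```

The seal is flat in the grip (tilt 0.2°), centred within 1.5 mm of the TCP, and its underside is at TCP height. Next I go above the seat.

```bash
python3 -m pendant '{"translation":[[0.2,-1.4,0],[0.4,-3.4,0],[0.7,-5.6,0],[1,-8,0],[1.2,-10.2,0],[1.5,-12.4,0],[1.8,-14.2,0],[1.9,-15.4,0],[1.95,-15.85,0],[1.95,-15.85,0],[1.95,-15.85,0]],"delta_rot":[[0,0,0],[0,0,0],[0,0,0],[0,0,0],[0,0,0],[0,0,0],[0,0,0],[0,0,0],[0,0,0],[0,0,0],[0,0,0]]}'
python3 - <<'E'
from h import *
np.set_printoptions(precision=4,suppress=True)
o=get_obs();c=calibration('wrist');p,d=grab_frame('wrist');np.savez('pics/w4.npz',p=p,d=d,**c)
save('w4',cv2.resize(p[100:384,120:420],(0,0),fx=2,fy=2))
b=np.array([.9655,-.26]);n=np.array([.26,.9655]);S=np.array([.5866,-.2278])
print(o['tcp_pos'],o['grip_width'])
print(proj(c,[[*(S+b*x+n*y),zz] for x,y,zz in((0,0,.016),(24,20,.031),(24,-20,.031),(-23,20,.031),(-23,-20,.031))] if 0 else [[*(S+b*x*1e-3+n*y*1e-3),zz] for x,y,zz in((0,0,.016),(24,20,.031),(24,-20,.031),(-23.5,20,.031),(-23.5,-20,.031),(60,50,.016),(60,-50,.016))]))
E
```

```text
clock: 7.55
tcp_pos: [0.5882, -0.2236, 0.1028]
orientation: [-3.114, 0.405, 0.001]
contact_force: [-0.3, 0.6, -1.7]
grip_width: 0.0361
gripper_force: 40.3
[ 0.5882 -0.2236  0.1028] 0.036148395152774696
[[269.0496 197.0035]
 [242.2922 171.0963]
 [296.8406 171.3514]
 [243.2443 231.3771]
 [294.8359 231.6114]
 [203.0653 119.8561]
 [336.3146 120.4948]]
```

View pics/w4.png

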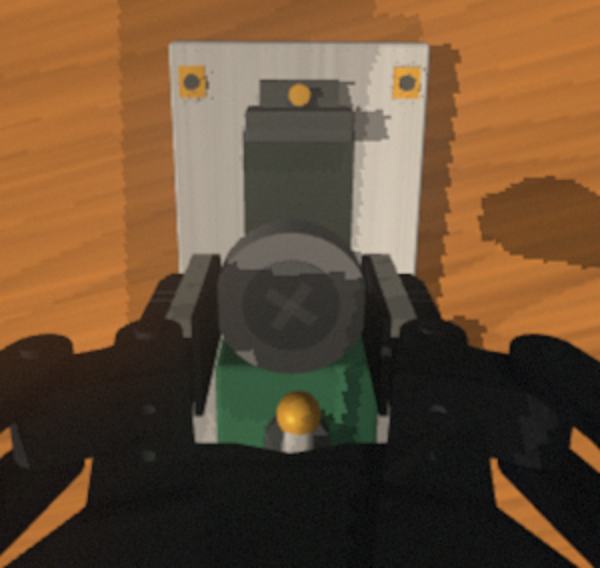

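The picture shows the seal over the board. The plate's far corners at (205,121) and (334,121) are within 2 px of the prediction, so the seat is good sideways. I'll measure the stop face with depth.

```bash
python3 - <<'E'
from h import *
np.set_printoptions(precision=4,suppress=True)
for f,c0,rows in(('w4',269,range(118,214,3)),('w1',267,range(78,160,2))):
    z=np.load(f'pics/{f}.npz');d=z['d'];K=z['K'];R=cv2.Rodrigues(z['rvec'])[0];t=z['tvec']
    b=np.array([.9655,-.26]);S=np.array([.5866,-.2278])
    for r in rows:
        D=float(np.median(d[r,c0-12:c0+13]));u=c0+6
        W=(np.array([(u-K[0,2])*D/K[0,0],(r-K[1,2])*D/K[1,1],D])-t)@R
        print(r,'%.1f/%.1f'%((W[:2]-S)@b*1e3,W[2]*1e3),end='  ')
    print()
E
```

```text
118 61.3/-1.4  121 59.3/13.2  124 57.2/14.9  127 54.9/14.8  130 52.7/15.0  133 50.5/14.8  136 48.2/14.7  139 45.9/14.6  142 44.2/19.9  145 42.0/20.6  148 39.7/20.5  151 37.5/20.3  154 35.5/22.5  157 34.3/29.8  160 32.1/29.6  163 29.9/29.9  166 27.7/29.9  169 25.5/30.1  172 20.3/15.0  175 17.8/15.0  178 15.4/15.1  181 13.1/15.5  184 10.6/15.3  187 8.1/15.2  190 5.6/15.2  193 3.0/14.8  196 0.6/15.1  199 -1.8/15.4  202 -4.6/14.8  205 -7.0/15.1  208 -9.5/15.4  211 17.8/103.0  
78 63.9/-1.2  80 61.3/-1.2  82 57.3/14.7  84 54.9/14.8  86 52.4/14.7  88 49.9/15.3  90 47.5/15.2  92 44.8/19.2  94 42.3/20.0  96 39.8/20.3  98 37.3/20.4  100 34.5/29.2  102 32.1/29.7  104 29.6/29.7  106 27.2/29.9  108 24.7/29.7  110 22.3/15.1  112 19.8/15.5  114 17.2/15.2  116 14.6/15.3  118 12.1/15.5  120 9.5/15.1  122 6.9/15.2  124 4.2/15.5  126 1.6/15.3  128 -1.0/15.5  130 -3.7/15.1  132 -6.3/15.2  134 -9.0/15.1  136 -11.6/15.1  138 -14.3/15.4  140 -17.0/15.4  142 -19.7/15.2  144 -22.4/15.4  146 -25.0/16.5  148 -26.2/29.5  150 -28.7/30.0  152 -31.5/29.5  154 -34.0/30.1  156 -36.8/29.3  158 -40.1/25.2
```

The stop face is about 24 mm from the seat on one side and the jaw about 25 mm on the other. I'll shift the target 1 mm towards the jaw and descend.

```bash
python3 -m pendant '{"translation":[[-0.06,-0.12,-0.6],[-0.06,-0.12,-1.4],[-0.06,-0.12,-2.2],[-0.06,-0.12,-2.8],[-0.06,-0.12,-3.1],[-0.06,-0.12,-3.25],[-0.06,-0.12,-3.25],[-0.06,-0.12,-3.25]],"delta_rot":[[0,0,0],[0,0,0],[0,0,0],[0,0,0],[0,0,0],[0,0,0],[0,0,0],[0,0,0]]}'
```

```text
clock: 8.6
tcp_pos: [0.5871, -0.2291, 0.0225]
orientation: [3.115, -0.409, 0.002]
contact_force: [0.0, -0.2, -0.6]
grip_width: 0.0358
gripper_force: 40.3
```

```bash
python3 -m pendant '{"translation":[[0,0.05,-0.1],[0,0.05,-0.17],[0,0.05,-0.2],[0,0.05,-0.2],[0,0.05,-0.2]],"delta_rot":[[0,0,0],[0,0,0],[0,0,0],[0,0,0],[0,0,0]]}'
```

```text
clock: 9.22
tcp_pos: [0.5866, -0.2277, 0.0168]
orientation: [3.115, -0.409, 0.0]
contact_force: [0.1, 0.2, -1.3]
grip_width: 0.0362
gripper_force: 40.3
```

```bash
python3 -m pendant '{"translation":[[0,0,-0.03],[0,0,-0.05],[0,0,-0.05]],"delta_rot":[[0,0,0],[0,0,0],[0,0,0]]}'
```

```text
clock: 9.6
tcp_pos: [0.5866, -0.2277, 0.0156]
orientation: [3.115, -0.409, -0.0]
contact_force: [-0.4, -0.4, -0.5]
grip_width: 0.036
gripper_force: 40.5
```

```bash
python3 -m pendant '{"translation":[[0,0,-0.02],[0,0,-0.03],[0,0,-0.03]],"delta_rot":[[0,0,0],[0,0,0],[0,0,0]]}'; python3 -c "
from h import *
for i in range(3): print(get_obs()['contact_force'],get_obs()['tcp_pos'])"
```

```text
clock: 9.98
tcp_pos: [0.5866, -0.2277, 0.0156]
orientation: [3.115, -0.41, 0.0]
contact_force: [-3.3, 2.1, 6.5]
grip_width: 0.0359
gripper_force: 41.0
[-3.34739782  2.11062251  6.51034053] [ 0.58662948 -0.22771953  0.01556856]
[-3.34739782  2.11062251  6.51034053] [ 0.58662948 -0.22771953  0.01556856]
[-3.34739782  2.11062251  6.51034053] [ 0.58662948 -0.22771953  0.01556856]
```

It is down on the bed. Release and rise.

```bash
python3 -m pendant '{"translation":[[0,0,0],[0,0,0],[0,0,0.01],[0,0,0.02],[0,0,0.02],[0,0,0.02]],"delta_rot":[[0,0,0],[0,0,0],[0,0,0],[0,0,0],[0,0,0],[0,0,0]]}' 0.65
python3 -m pendant '{"translation":[[0,0,1],[0,0,2.4],[0,0,4.4],[0,0,6],[0,0,6],[0,0,6],[0,0,6]],"delta_rot":[[0,0,0],[0,0,0],[0,0,0],[0,0,0],[0,0,0],[0,0,0],[0,0,0]]}'
python3 - <<'E'
from h import *
np.set_printoptions(precision=4,suppress=True)
o=get_obs();c=calibration('wrist');p,d=grab_frame('wrist');np.savez('pics/w5.npz',p=p,d=d,**c)
save('w5',cv2.resize(p[80:340,130:410],(0,0),fx=2,fy=2))
print(o['tcp_pos'],o['orientation'])
K=c['K'];R=cv2.Rodrigues(c['rvec'])[0];t=c['tvec']
b=np.array([.9655,-.26]);S=np.array([.5856,-.2275]);n=np.array([.26,.9655])
v,u=np.mgrid[0:384,0:512];W=(np.stack([(u-K[0,2])*d/K[0,0],(v-K[1,2])*d/K[1,1],d],-1)-t)@R
X=(W[...,:2]-S)@b;Y=(W[...,:2]-S)@n
m=(abs(X)<.021)&(abs(Y)<.024)&(W[...,2]>.022)&(W[...,2]<.028)
q=np.c_[X[m],Y[m],W[m][:,2]];print(len(q),'seal mm',q.min(0)*1e3,q.max(0)*1e3,q.mean(0)*1e3)
nn=np.linalg.svd(q-q.mean(0),full_matrices=False)[2][2];print('tilt',np.degrees(np.arccos(abs(nn[2]))))
m=(W[...,2]>.072)&(W[...,2]<.086)&(abs(X+.09)<.045)&(abs(Y)<.04)
P=W[m][:,:2];
if len(P): 
    r=cv2.minAreaRect(P.astype(np.float32));print('bar',len(P),r)
E
```

```text
clock: 10.72
tcp_pos: [0.5866, -0.2277, 0.0153]
orientation: [-3.115, 0.409, 0.0]
contact_force: [-0.1, -0.3, 0.4]
grip_width: 0.0554
gripper_force: 0.0
clock: 11.6
tcp_pos: [0.5856, -0.2274, 0.1637]
orientation: [-3.114, 0.409, 0.004]
contact_force: [0.6, -0.6, -0.4]
grip_width: 0.0552
gripper_force: 0.0
[ 0.5856 -0.2274  0.1637] [-3.1143  0.4093  0.0044]
1166 seal mm [-19.2499 -20.734   22.01  ] [18.7438 16.3112 27.4337] [ 0.2683 -1.8458 24.9114]
tilt 0.14866303838012634
bar 930 ((0.5016997456550598, -0.20490653812885284), (0.014761004596948624, 0.07019568234682083), 74.71642303466797)
```

View pics/w5.png

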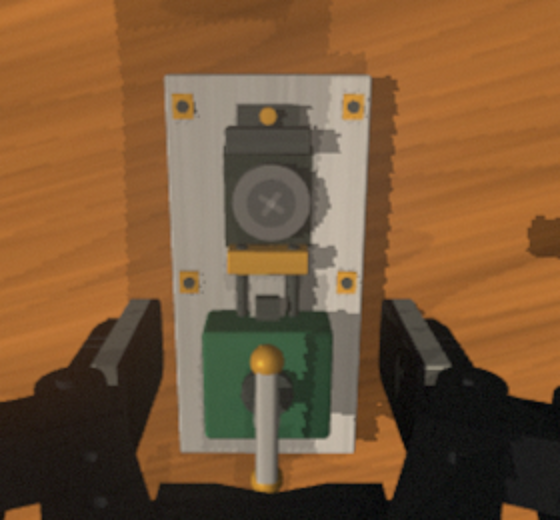

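The picture shows the seal at (265,181) lying on the seat patch between stop and jaw. It measures within 2 mm of the seat centre, with 0.15° tilt. The bar runs along the board axis. Next I go above the bar.

```bash
python3 -m pendant '{"translation":[[-1.5,0.4,0],[-3,0.8,-0.5],[-3.42,0.92,-1.5],[-3.42,0.92,-1.8],[-3.42,0.92,-1.8],[-3.42,0.92,-1.8],[-3.42,0.92,-1.8]],"delta_rot":[[0,0,0],[0,0,0],[0,0,0],[0,0,0],[0,0,0],[0,0,0],[0,0,0]]}'; python3 -c "
from h import *
o=get_obs();print(o['joints'],o['moment'])"
```

```text
clock: 12.52
tcp_pos: [0.502, -0.2049, 0.1209]
orientation: [3.115, -0.409, 0.002]
contact_force: [-0.0, -0.5, 0.1]
grip_width: 0.0557
gripper_force: 0.0
[ 0.42362415  0.40381512 -0.18721577  1.96429014  0.10410038  0.78118585
 -1.65485523] [ 0.01454515 -0.02313864 -0.01684598]
```

```bash
python3 -m pendant '{"translation":[[-0.08,0,-0.8],[-0.08,0,-1.8],[-0.08,0,-2.4],[-0.08,0,-2.6],[-0.08,0,-2.6],[-0.08,0,-2.6]],"delta_rot":[[0,0,0],[0,0,0],[0,0,0],[0,0,0],[0,0,0],[0,0,0]]}'
python3 -m pendant '{"translation":[[0,0,0],[0,0,0],[0,0,0],[0,0,0],[0,0,0],[0,0,0],[0,0,0],[0,0,0]],"delta_rot":[[0,0,0],[0,0,0],[0,0,0],[0,0,0],[0,0,0],[0,0,0],[0,0,0],[0,0,0]]}' 0 80
python3 -c "
from h import *
o=get_obs();print(o['joints'],o['moment'],o['orientation'])"
```

```text
clock: 13.28
tcp_pos: [0.4997, -0.2049, 0.0561]
orientation: [3.115, -0.409, 0.002]
contact_force: [-0.1, 0.1, 0.2]
grip_width: 0.0556
gripper_force: 0.0
clock: 14.28
tcp_pos: [0.4999, -0.2026, 0.0559]
orientation: [-3.113, 0.407, -0.001]
contact_force: [-0.7, 5.2, 5.8]
grip_width: 0.0089
gripper_force: 78.3
[ 0.40877668  0.49953131 -0.17331187  2.00653269  0.13428346  0.64574128
 -1.68182859] [ 1.17613133  0.08159442 -0.09942629] [-3.11315376e+00  4.06819845e-01 -1.10130495e-03]
```

The bar is gripped with a slight sideways load, which I'll relieve. Next come the first 0.48 rad, where the turn is surely free.

```bash
cat > m.py <<'E'
from h import *
o=get_obs();r=o['orientation'];R=cv2.Rodrigues(np.array(r))[0];y=np.degrees(np.arctan2(R[1,0],R[0,0]))
print('yaw %.2f turned %.3f'%(y,np.radians(-15.0-y)),'F',np.round(o['contact_force'],1),'M',np.round(o['moment'],3),'j7 %.2f tau7 %.3f'%(o['joints'][6],o['tau'][6]),'qv7 %.3f'%o['qvel'][6])
E
python3 -m pendant '{"translation":[[0,0.09,0],[0,0.09,0],[0,0.09,0]],"delta_rot":[[0,0,0],[0,0,0],[0,0,0]]}';python3 m.py
python3 -m pendant '{"translation":[[0,0,0],[0,0,0],[0,0,0],[0,0,0],[0,0,0],[0,0,0]],"delta_rot":[[0,0,-0.5],[0,0,-1],[0,0,-1.5],[0,0,-2],[0,0,-2.5],[0,0,-3]]}';python3 m.py
python3 -m pendant '{"translation":[[0,0,0],[0,0,0],[0,0,0],[0,0,0],[0,0,0]],"delta_rot":[[0,0,-0.5],[0,0,-1],[0,0,-1.5],[0,0,-2],[0,0,-2.5]]}';python3 m.py
```

```text
clock: 14.65
tcp_pos: [0.5, -0.2026, 0.0559]
orientation: [3.115, -0.409, 0.003]
contact_force: [0.7, 0.5, 4.7]
grip_width: 0.009
gripper_force: 78.6
yaw -14.98 turned -0.000 F [0.7 0.5 4.7] M [ 0.174 -0.127  0.01 ] j7 -1.69 tau7 -0.021 qv7 0.001
clock: 15.4
tcp_pos: [0.5, -0.2024, 0.0558]
orientation: [-3.035, 0.813, -0.002]
contact_force: [1.2, 0.7, 5.7]
grip_width: 0.009
gripper_force: 79.6
yaw -29.99 turned 0.262 F [1.2 0.7 5.7] M [ 0.272 -0.161  0.334] j7 -1.90 tau7 0.079 qv7 -0.283
clock: 16.02
tcp_pos: [0.5001, -0.2023, 0.0559]
orientation: [-2.928, 1.138, -0.003]
contact_force: [0.4, 0.9, 5.6]
grip_width: 0.0088
gripper_force: 79.8
yaw -42.49 turned 0.480 F [0.4 0.9 5.6] M [ 0.342 -0.203  0.31 ] j7 -2.08 tau7 0.068 qv7 -0.281
```

Free turning reads about 0.32 N m. I continue in small steps at the same speed and watch the moment.

```bash
for i in 1 2 3; do python3 -m pendant '{"translation":[[0,0,0],[0,0,0]],"delta_rot":[[0,0,-0.5],[0,0,-1]]}' >/dev/null;python3 m.py; done
```

```text
yaw -47.48 turned 0.567 F [0.7 1.7 6. ] M [ 0.343 -0.164  0.326] j7 -2.15 tau7 0.068 qv7 -0.282
yaw -52.48 turned 0.654 F [1.9 2.4 6.1] M [ 0.29  -0.242  0.296] j7 -2.22 tau7 0.067 qv7 -0.282
yaw -57.48 turned 0.741 F [2.  3.  5.7] M [ 0.365 -0.261  0.348] j7 -2.29 tau7 0.066 qv7 -0.282
```

```bash
for i in 1 2; do python3 -m pendant '{"translation":[[0,0,0],[0,0,0]],"delta_rot":[[0,0,-0.5],[0,0,-1]]}' >/dev/null;python3 m.py; done
```

```text
yaw -62.47 turned 0.829 F [1.2 1.5 5.8] M [ 0.331 -0.334  0.271] j7 -2.36 tau7 0.066 qv7 -0.281
yaw -67.48 turned 0.916 F [1.6 2.  5.5] M [ 0.492 -0.277  0.348] j7 -2.43 tau7 0.065 qv7 -0.279
```

```bash
python3 -m pendant '{"translation":[[0,0,0],[0,0,0]],"delta_rot":[[0,0,-0.5],[0,0,-1]]}' >/dev/null;python3 m.py
```

```text
yaw -72.47 turned 1.003 F [2.8 2.3 5.1] M [ 0.397 -0.333  0.293] j7 -2.50 tau7 0.064 qv7 -0.279
```

```bash
for i in 1 2; do python3 -m pendant '{"translation":[[0,0,0]],"delta_rot":[[0,0,-0.5]]}' >/dev/null;python3 m.py; done
```

```text
yaw -74.97 turned 1.047 F [1.8 1.6 5.7] M [ 0.415 -0.325  0.296] j7 -2.54 tau7 0.059 qv7 -0.277
yaw -77.47 turned 1.090 F [1.5 2.1 6. ] M [ 0.442 -0.395  0.333] j7 -2.57 tau7 0.035 qv7 -0.277
```

```bash
for i in 1 2; do python3 -m pendant '{"translation":[[0,0,0]],"delta_rot":[[0,0,-0.5]]}' >/dev/null;python3 m.py; done
```

```text
yaw -79.97 turned 1.134 F [2.2 3.  4.5] M [ 0.404 -0.434  0.393] j7 -2.61 tau7 -0.027 qv7 -0.277
yaw -82.48 turned 1.178 F [2.6 1.7 4.9] M [ 0.443 -0.485  0.379] j7 -2.64 tau7 -0.016 qv7 -0.276
```

The resistance starts to rise at about 1.05 rad. I continue one small row at a time.

```bash
python3 -m pendant '{"translation":[[0,0,0]],"delta_rot":[[0,0,-0.5]]}' >/dev/null;python3 m.py
```

```text
yaw -84.97 turned 1.221 F [1.8 2.6 5.1] M [ 0.503 -0.478  0.452] j7 -2.68 tau7 -0.046 qv7 -0.276
```

```bash
python3 -m pendant '{"translation":[[0,0,0]],"delta_rot":[[0,0,-0.4]]}' >/dev/null;python3 m.py; for i in 1 2 3; do python3 -m pendant '{"translation":[[0,0,0]],"delta_rot":[[0,0,0]]}' >/dev/null;python3 m.py; done
```

```text
yaw -86.95 turned 1.256 F [3.2 1.9 5.3] M [ 0.387 -0.52   0.438] j7 -2.70 tau7 -0.168 qv7 -0.219
yaw -86.93 turned 1.255 F [1.5 2.2 4.6] M [ 0.495 -0.492  0.266] j7 -2.70 tau7 -0.388 qv7 0.008
yaw -86.91 turned 1.255 F [2.6 2.5 4.8] M [ 0.514 -0.493  0.31 ] j7 -2.70 tau7 -0.277 qv7 0.000
yaw -86.91 turned 1.255 F [2.2 2.  5.4] M [ 0.514 -0.502  0.283] j7 -2.70 tau7 -0.277 qv7 0.001
```

The fit gives a slope of 0.65 N m/rad and about 13.7 N now. A small final turn should bring it to about 15.5 N, then I let go.

```bash
python3 -m pendant '{"translation":[[0,0,0],[0,0,0],[0,0,0]],"delta_rot":[[0,0,-0.35],[0,0,-0.35],[0,0,-0.35]]}' >/dev/null;python3 m.py
python3 -m pendant '{"translation":[[0,0,0],[0,0,0],[0,0,0],[0,0,0]],"delta_rot":[[0,0,0],[0,0,0],[0,0,0],[0,0,0]]}' 0.4
python3 m.py
python3 -m pendant '{"translation":[[0,0,0.6],[0,0,1.6],[0,0,3],[0,0,4.5],[0,0,4.5],[0,0,4.5],[0,0,4.5]],"delta_rot":[[0,0,0],[0,0,0],[0,0,0],[0,0,0],[0,0,0],[0,0,0],[0,0,0]]}'
python3 - <<'E'
from h import *
c=calibration('wrist');p,d=grab_frame('wrist');q,_=grab_frame('side')
save('w6',np.hstack([p,cv2.resize(q[145:215,220:335],(288,384))]))
E
```

```text
yaw -88.69 turned 1.286 F [2.3 1.9 5.1] M [ 0.554 -0.586  0.319] j7 -2.73 tau7 -0.306 qv7 -0.000
clock: 19.52
tcp_pos: [0.4987, -0.2026, 0.0551]
orientation: [2.245, -2.197, -0.001]
contact_force: [0.1, -0.7, -0.4]
grip_width: 0.0343
gripper_force: 0.0
yaw -88.75 turned 1.287 F [ 0.1 -0.7 -0.4] M [ 0.044 -0.023 -0.021] j7 -2.73 tau7 -0.002 qv7 -0.000
clock: 20.4
tcp_pos: [0.4983, -0.2022, 0.1669]
orientation: [2.245, -2.196, -0.003]
contact_force: [0.1, 0.2, 0.6]
grip_width: 0.034
gripper_force: 0.0
```

View pics/w6.png

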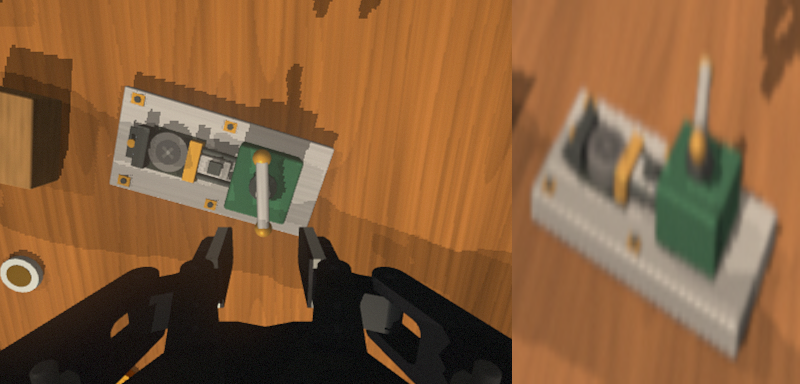

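The picture shows the seal at (168,152), flat and closed in between the stop (138,145) and the jaw (192,160). The bar is turned by about 74°, and the gripper is clear.

```bash
python3 -c "
from h import *
print(hand_in())"
```

```text
the job is handed in; nothing more can be done
None
```

The seal lies flat on the seat, clamped at an estimated 15–16 N (worked out from the rise in handle torque, not measured directly); the handle is released, nothing else was touched, and the job is handed in, with no verdict returned.

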